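Set an eyelet in a wooden thread tag with a tap of the mallet

TASK

Push the red tab of the green eyelet setter away from you until its carriage is fully home, so that the brass eyelet lies under the sprung punch. Then pick up the white mallet by its handle and strike the brass punch head down with a brisk tap (not a slow press, and again if needed) until the eyelet is fully home in the wooden tag; never press the punch or the eyelet with the gripper, nor the eyelet with the mallet. Lay the mallet back on its wooden rest as you found it, head upright on the cork pad and handle in the fork, and leave the other things on the table undisturbed.

Things in the scene. Friction and masses are not known exactly. Their poses are not given: they have to be found in the camera images.
- setter: Green eyelet setter, fixed. Origin: on the table, straight below the vertical punch axis; +x is the way the carriage is pushed home, z up. Base plate 18 mm thick, x -130 to 55 mm, y +-65 mm. Bridge over the origin: two posts (|x| < 13, |y| 45 to 61 mm) and a beam (|x| < 16, |y| < 61 mm, z 75 to 100 mm); only the sprung punch stands above it, to 150 mm.
- tab_face (a point): Middle of the face to be pushed (towards setter +x) of the carriage's red tab, 53.5 mm above the table. The tab is an upright plate 50 mm wide (y), 10 mm thick (x), from 18.5 to 68.5 mm above the table. The face lies at setter x = -125 mm with the carriage out, -80 mm with it home.
- carriage (a joint): Carriage travel, m: 0 fully out (towards setter -x), 0.045 home against its stop; starts between 0 and 0.02. It carries a wooden tag 60 x 44 x 4 mm with the eyelet in it. It slides with about 2 N of friction and stays where it is left.
- eyelet_top (a point): Centre of the top of the brass eyelet (flange 18 mm across, 2.5 mm thick), 43 mm above the table while proud, 35 mm when fully home. It lies on the punch axis when the carriage is home, and as far before it (setter -x) as the carriage is short of home.
- eyelet (a joint): How far the eyelet is driven down into the tag, m: 0 at the start (flange 8 mm above the tag), 0.008 fully home with its flange on the tag. Friction of about 4 N; it stays where it is driven.
- punch_top (a point): Centre of the flat top of the punch's brass head, a disc 30 mm across and 12 mm thick, 150 mm above the table when up. Strike it straight down from above.
- punch (a joint): Punch travel, m: 0 up, 0.013 hard stop. A spring (3 N at the top, 6 N at the bottom) returns it. With the carriage home it meets the eyelet at 0.004 and has it home at 0.012; some 10 N in all. A strike counts when the mallet, in contact, drives the punch faster than 30 mm/s (a tool speed of 100 to 250 mm/s is right).
- mallet: Mallet, 200 g (+-20 %): upright white cylindrical head 42 mm across, 64 mm tall, with a brass band; level dark wooden handle 16 mm wide (y), 18 mm tall. Origin: centre of the head's lower, striking face; z up along the head; the handle runs to x = -170 mm, its centre line at z = 32 mm. It starts on the rest, origin on the cork pad.
- mallet_grip (a point): Point on the mallet handle's centre line, 50 mm from the head's axis (mallet x = -50 mm, z = 32 mm): a good place to grip, from above, fingers either side (29 mm clear of the head).
- mallet_tail (a point): Point on the handle's centre line 130 mm from the head's axis; with the mallet on its rest it lies over the fork's saddle.
- rest: Mallet rest, fixed: wooden board 200 x 75 x 12 mm, origin on the table under its middle. At x = -70 mm a fork: saddle 16 mm long with its top 35 mm above the table, cheeks 30 mm apart (5 mm thick, up to 52 mm above the table). At x = +60 mm a round cork pad, flush with the board's top.
- rest_pad (a point): Centre of the cork pad, 12 mm above the table, where the mallet's origin stands (mallet x along rest x).
- bowl: Blue ceramic button bowl, 100 mm across, 45 mm tall, origin under its centre. Leave alone.
- tin: Round steel pin tin with twist lid, 71 mm across, 36 mm tall, origin under its centre. Leave alone.
- thimble: Orange plastic thimble, 21 mm across, 26 mm tall, origin under its centre. Leave alone.
- reel: Standing reel of red thread, 36 mm across, 45 mm tall, origin under its centre. Leave alone.
- tape: Round yellow tape-measure case, 60 mm across, 18 mm tall, origin under its centre. Leave alone.
Mind the look-alikes: they are no part of the job. What is shaped like the setter but blue or purple is not meant.

How it is judged:
By the outcome, as a careful person would: the job done as asked, in the order asked, and still so for the second after the job is handed in, with the robot touching nothing.
It also fails if it takes over 54 s, if anything falls off the work surface, if the arm or the gripper's body presses on something with over 40 N, if the wrist force passes 120 N, or if a joint passes its speed limit or range.

ROBOT

A 6-joint arm with a two-finger parallel gripper is mounted at the origin on the work surface. World frame = base frame: x ahead of the robot, y to its left, z up, the work surface at z = 0. Lengths are in m, angles in rad, forces in N, time in s.
With the tool pointing down it reaches from about 0.225 to 0.875 m from the base axis. Payload 3.4 kg.
Tool frame: the origin (TCP) lies at the very end of the fingers, on their centre line; the grasp point (between the pads) lies manip.grip_point_offset behind it (manip.grip_point_offset is the distance from the TCP to the grasp point, in m); z points along the fingers, y is the line along which they close (so a half turn about z gives the same grasp; the last joint's range is limited). The gripper opens to 85 mm and grips with 20 to 120 N. Pads are 22 mm wide; open, the fingers measure 114 mm over their backs; the gripper's body (76 mm by 85 mm) begins 54 mm behind the grasp point. The pads swing forward as they close: fully open they stand 13 mm farther back than shut.
Start: joints at [-1.411, 0.276, 1.505, -0, 1.361, -0.121], TCP at [0.159, -0.553, 0.193] pointing down, gripper open.
Joint ranges: [-2.89, 2.89], [-0.75, 2.08], [0.22, 2.7], [-1.18, 4.32], [0.11, 2.71], [-2.7, 2.7]. Speed limits (rad/s): [2.57, 2.57, 3.14, 3.14, 3.14, 3.14].

INTERFACE

Orientations are given as a unit quaternion [w, x, y, z].
In Python, from rig import manip gives the robot as it stands.
- The arm moves only by the shell command python3 -m pendant 'ROWS' [FORCE]. ROWS is JSON, a list of rows, each an object of numbers: "jaw": the opening, from -1 (shut) to 1 (fully open); "tx", "ty", "tz": the shift along the world's x, y, z in cm; "ax", "ay", "az": the turn, a rotation vector about the world's x, y, z in degrees. In form: [{"jaw": .., "tx": .., "ty": .., "tz": .., "ax": .., "ay": .., "az": ..}, ...]. A call has 1 to 10 rows; each row is the pose to reach, as a shift and turn from the pose commanded when the call began; what a row does not reach only later rows make up. A row lasts 1/8 s, in which the tool goes at most 62.5 mm and 10.7 degrees, less where a joint would pass 70% of its speed; a pose out of reach is approached as far as the arm can. A call with a gripper value outside its range is refused whole. The fingers move at their own pace and stop on an object; FORCE is the grip in N (left out, the last holds). Time passes only in rows, so rows that repeat a pose let the fingers close. It gives the time, the measured TCP pose, the force, the opening and the grip force at its end, in the units of the state.
- manip.get_state(): the state, without advancing time (a new reading comes with each control period).
- manip.get_image(name): name is "scene" or "top"; returns a dict with "pixels" (480x640x3 uint8, blue, green, red), "depth" (480x640 float32, m along the optical axis (not along the pixel's ray), 0 where there is no reading), "fx", "fy", "cx", "cy" (pixels), "pose" (4x4, takes a point from camera to world coordinates). Camera axes: x right, y down, z forward; pixel columns grow to the right and rows downward; lengths in m; the calibration is good to about 2 mm. A picture is of the moment at which its call begins.
- manip.sign_off(): hands the job in; it is judged then, once.
The state is a dict: "clock": time; "qpos": joint angles; "qd": joint speeds; "effort": joint torques, N m; "position": TCP position; "ee_rot": TCP orientation; "contact_force": force on the tool from outside, world axes, zero at the start; "moment": the same for the moment, N m; "width": finger opening in m; "gripper_force": force on a finger pad.
Only numpy, scipy, OpenCV 4.12 (cv2) and the standard library are available. Lean on these libraries where they do the work, as an engineer would, in place of code of your own. Each camera call takes 0.05 s, during which the arm holds its last target. There are 200 camera calls.

## Working session

There is one attempt and no reset: what is moved stays moved. The work goes in short steps, Python scripts to look and compute and a shell command to move; the robot and the scene stay as the last step left them, time stands still between calls to the robot, and variables do not carry over. Pictures are saved under pics/ and viewed, at most 14 in all, crops included, and the job is handed in when it is done.

```bash
ls; mkdir -p pics; cat > h.py <<'E'
import numpy as np,cv2,pickle
from rig import manip
def grab(n,tag):
    d=manip.get_image(n); cv2.imwrite(f'pics/{tag}.png',d['pixels']); pickle.dump(d,open(f'{tag}.pkl','wb')); return d
def load(tag): return pickle.load(open(f'{tag}.pkl','rb'))
def pt(d,u,v,r=1):
    u,v=int(round(u)),int(round(v)); w=d['depth'][v-r:v+r+1,u-r:u+r+1]; z=np.median(w[w>0])
    return (d['pose']@[(u-d['cx'])/d['fx']*z,(v-d['cy'])/d['fy']*z,z,1])[:3]
def ray(d,u,v,h):
    a=d['pose'][:3,:3]@[(u-d['cx'])/d['fx'],(v-d['cy'])/d['fy'],1]; o=d['pose'][:3,3]
    return o+a*(h-o[2])/a[2]
def proj(d,p):
    c=np.linalg.inv(d['pose'])@np.append(p,1); return [d['fx']*c[0]/c[2]+d['cx'],d['fy']*c[1]/c[2]+d['cy']]
E
python3 - <<'E'
from h import *
for n in('scene','top'):
    d=grab(n,n+'0'); print(n,d['fx'],d['pose'].round(3).tolist())
print(manip.get_state(),manip.grip_point_offset)
E
```

```text
pics
scene 590.3276725517502 [[-0.706, 0.463, -0.536, 1.164], [0.708, 0.475, -0.523, 0.477], [0.013, -0.749, -0.663, 0.869], [0.0, 0.0, 0.0, 1.0]]
top 598.8889341295605 [[-0.017, -0.992, 0.122, 0.389], [-1.0, 0.019, 0.014, -0.109], [-0.017, -0.122, -0.992, 1.422], [0.0, 0.0, 0.0, 1.0]]
{'clock': 0.1, 'qpos': array([-1.41100882e+00,  2.76523328e-01,  1.50598689e+00,  3.63642775e-07,
        1.36071412e+00, -1.20986361e-01]), 'qd': array([-0.00095847, -0.00205956, -0.00295924, -0.00175834, -0.00020248,
        0.00031716]), 'effort': array([ 1.27304695e-03, -4.17698979e+01, -2.46405047e+01, -2.67325195e-04,
        5.77625455e-03,  6.45958806e-06]), 'position': array([ 0.15924994, -0.55195774,  0.1922389 ]), 'ee_rot': array([-8.15692428e-04,  9.90161604e-01,  1.39926169e-01, -1.56490604e-05]), 'contact_force': array([ 0.06037784, -0.29113738,  0.38970078]), 'moment': array([-0.0121884 ,  0.01613353, -0.04628049]), 'gripper_force': 0.0, 'width': 0.08568861223649904} 0.0187
```

View pics/scene0.png

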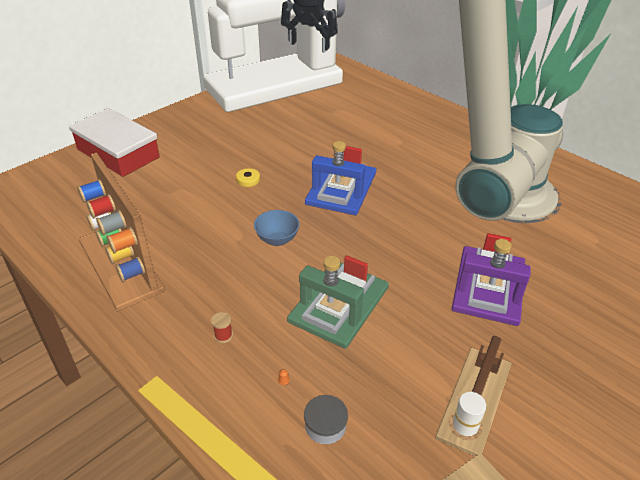

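View pics/top0.png

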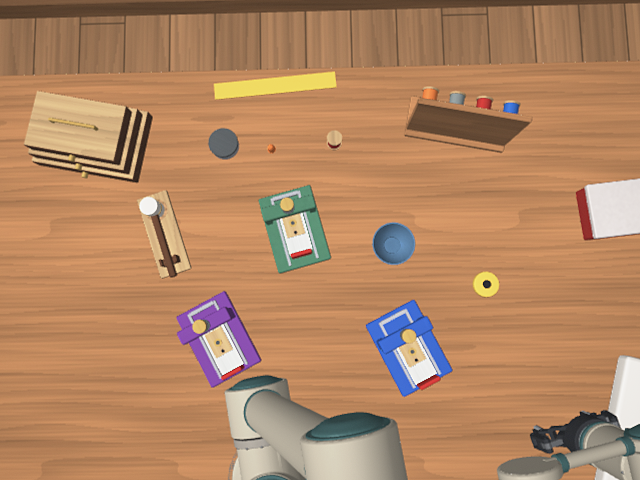

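The green setter is at about (295,228) in top, with its punch at (287,204) and red tab at (301,253). The mallet head is at (149,206) in top and (469,413) in scene, with the handle running to (172,272) in top. Next I'll make enlarged crops.

```bash
python3 - <<'E'
from h import *
s=cv2.imread('pics/scene0.png');t=cv2.imread('pics/top0.png')
def c(i,x,y,w,h): return cv2.resize(i[y:y+h,x:x+w],(400,300),interpolation=cv2.INTER_CUBIC)
a=np.vstack([np.hstack([c(t,230,175,120,90+15-15),c(t,110,190,120,90)]),np.hstack([c(s,285,245,120,90),c(s,425,330,160,120)])])
cv2.imwrite('pics/c1.png',a)
E
```

```text
(no output)
```

View pics/c1.png

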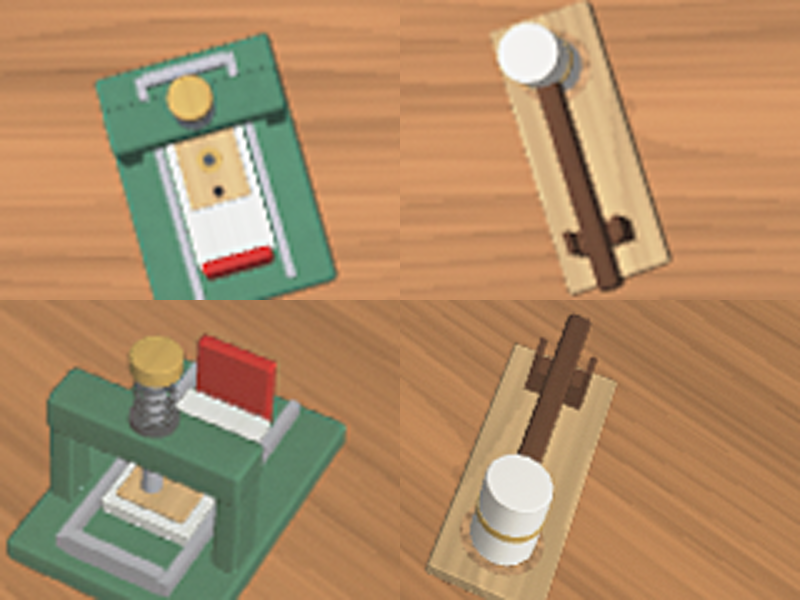

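Crops: the green punch head's top centre is at top (287,204.4) and scene (332,260.8). The mallet head's top centre is at top (149,205.6) and scene (471.8,403.6), its handle end at top (172.4,275.5) and scene (496,339). I'll triangulate these.

```bash
python3 - <<'E'
from h import *
S=load('scene0');T=load('top0')
def P(d): return np.array([[d['fx'],0,d['cx']],[0,d['fy'],d['cy']],[0,0,1]])@np.linalg.inv(d['pose'])[:3]
def tri(n,t,s):
    X=cv2.triangulatePoints(P(T),P(S),np.float64(t),np.float64(s)).ravel();X=X[:3]/X[3]
    print(n,'tri',X.round(4),'depthT',pt(T,*t).round(4),'depthS',pt(S,*s).round(4))
tri('punch',(287,204.4),(332.1,260.8))
tri('head',(149,205.6),(471.8,403.6))
tri('hend',(172.4,275.5),(496.5,340))
tri('tabL',(230+205/3.333,175+268/3.333),(285+275/3.333,245+63/3.333))  # left/right ends
tri('tabR',(230+272/3.333,175+250/3.333),(285+202/3.333,245+38/3.333))
r=lambda x,y,h,ox=230,oy=175:ray(T,ox+x/3.333,oy+y/3.333,h)[:3].round(4)
print('base corners',r(97,82,.018),r(270,33,.018),r(337,275,.018))
print('punch ray .15',ray(T,287,204.4,.15),ray(S,332.1,260.8,.15))
print('tab rays .0685',r(205,268,.0685),r(272,250,.0685), 'beam corners .1', r(100,108,.1),r(118,157,.1),r(285,108,.1))
print('head .076',ray(T,149,205.6,.076),ray(S,471.8,403.6,.076))
for n,c in(('bowl',(393,243)),('tin',(223,143))): print(n,pt(T,*c))
# white head, point cloud
d=T;v,u=np.mgrid[0:480,0:640];z=d['depth'];W=np.einsum('ij,jhw->ihw',d['pose'],np.stack([(u-d['cx'])/d['fx']*z,(v-d['cy'])/d['fy']*z,z,np.ones_like(z)]))[:3]
def box(x0,x1,y0,y1):
    m=np.zeros(z.shape,bool);m[y0:y1,x0:x1]=True;return m
px=d['pixels'].astype(int)
m=box(130,165,190,225)&(px.min(2)>200);print('white',W[:,m].mean(1),m.sum())
m=box(130,200,215,285)&(px.max(2)<100)&(W[2]>.044);X=W[:,m];c=X.mean(1);e=np.linalg.eigh(np.cov(X[:2]))[1][:,1];print('handle',c,e,np.degrees(np.arctan2(e[1],e[0])))
m=box(270,305,190,220)&(W[2]>.14);print('punchtop',W[:,m].mean(1),m.sum())
m=box(250,340,180,280)&(W[2]<.024)&(W[2]>.012)&(px[...,1]>px[...,2]+20);X=np.float32(W[:2,m].T*1000);print('base rect',cv2.minAreaRect(X))
m=box(115,200,185,285)&(abs(W[2]-.012)<.005);X=np.float32(W[:2,m].T*1000);print('rest rect',cv2.minAreaRect(X))
E
```

```text
punch tri [ 0.6068 -0.0356  0.1462] depthT [ 0.6069 -0.0358  0.1503] depthS [ 0.6091 -0.0337  0.1486]
head tri [0.6235 0.2861 0.0699] depthT [0.6215 0.2846 0.0755] depthS [0.6277 0.288  0.0754]
hend tri [0.4638 0.2369 0.0424] depthT [0.4619 0.2359 0.0516] depthS [0.4718 0.2384 0.0508]
tabL tri [ 0.5022 -0.0388  0.0659] depthT [ 0.5037 -0.0409  0.0673] depthS [ 0.446  -0.0798 -0.0007]
tabR tri [ 0.5143 -0.0852  0.0628] depthT [ 0.5186 -0.0857  0.0201] depthS [ 0.514  -0.0839  0.0645]
base corners [0.6416 0.0382 0.018 ] [ 0.6747 -0.086   0.018 ] [ 0.5002 -0.1302  0.018 ]
punch ray .15 [ 0.60611104 -0.03575401  0.15      ] [ 0.60971632 -0.03290793  0.15      ]
tab rays .0685 [ 0.5027 -0.0398  0.0685] [ 0.5141 -0.0856  0.0685] beam corners .1 [0.6091 0.0277 0.1   ] [0.5756 0.0159 0.1   ] [ 0.6066 -0.0965  0.1   ]
head .076 [0.62237784 0.28441082 0.076     ] [0.62769763 0.28751211 0.076     ]
bowl [ 0.5332411  -0.27822336  0.00273224]
tin [0.77724268 0.12180447 0.03450092]
white [0.62155258 0.28429122 0.08440906] 248
handle [0.52196639 0.24677863 0.05951127] [-0.84998079 -0.52681368] -148.20958049014124
punchtop [ 0.60051443 -0.0373769   0.18209826] 154
base rect ((571.2574462890625, -43.970458984375), (183.01600646972656, 127.40450286865234), 14.771892547607422)
rest rect ((570.3724975585938, 284.7032165527344), (221.36676025390625, 200.96226501464844), 1.2674095630645752)
```

```bash
python3 -m pendant '[{"jaw":-1,"tx":3,"ty":5,"tz":2},{"jaw":-1,"tx":6.5,"ty":10,"tz":3},{"jaw":-1,"tx":10,"ty":15.5,"tz":3},{"jaw":-1,"tx":13,"ty":20.5,"tz":3},{"jaw":-1,"tx":16.5,"ty":26,"tz":3},{"jaw":-1,"tx":20,"ty":31.5,"tz":3},{"jaw":-1,"tx":23,"ty":36.5,"tz":3},{"jaw":-1,"tx":26,"ty":41,"tz":3},{"jaw":-1,"tx":28.5,"ty":45,"tz":3},{"jaw":-1,"tx":30.3,"ty":47.9,"tz":3}]'
```

```text
invalid input at $[0]: expected keys jaw, tx, ty, tz, ax, ay, az
```

```bash
python3 -m pendant '[{"jaw":-1,"tx":3,"ty":5,"tz":2,"ax":0,"ay":0,"az":0},{"jaw":-1,"tx":6.5,"ty":10,"tz":3,"ax":0,"ay":0,"az":0},{"jaw":-1,"tx":10,"ty":15.5,"tz":3,"ax":0,"ay":0,"az":0},{"jaw":-1,"tx":13,"ty":20.5,"tz":3,"ax":0,"ay":0,"az":0},{"jaw":-1,"tx":16.5,"ty":26,"tz":3,"ax":0,"ay":0,"az":0},{"jaw":-1,"tx":20,"ty":31.5,"tz":3,"ax":0,"ay":0,"az":0},{"jaw":-1,"tx":23,"ty":36.5,"tz":3,"ax":0,"ay":0,"az":0},{"jaw":-1,"tx":26,"ty":41,"tz":3,"ax":0,"ay":0,"az":0},{"jaw":-1,"tx":28.5,"ty":45,"tz":3,"ax":0,"ay":0,"az":0},{"jaw":-1,"tx":30.3,"ty":47.9,"tz":3,"ax":0,"ay":0,"az":0}]'
```

```text
clock: 1.35
position: [0.4629, -0.0714, 0.2227]
ee_rot: [-0.0, 0.99, 0.141, -0.0]
contact_force: [0.5, 0.2, -0.4]
width: 0.0001
gripper_force: 0.0
```

```bash
python3 - <<'E'
from h import *
S=load('scene0');T=load('top0')
# fit setter yaw/mallet yaw using both views averaged at known heights
def both(t,s,h): a,b=ray(T,*t,h),ray(S,*s,h); return a.round(4),b.round(4),((a+b)/2).round(4)
print('punch',both((287,204.4),(332.1,260.8),.15)); print('head',both((149,205.6),(471.8,403.6),.076)); print('hend',both((172.4,275.5),(496.5,340),.050))
E
```

```text
punch (array([ 0.6061, -0.0358,  0.15  ]), array([ 0.6097, -0.0329,  0.15  ]), array([ 0.6079, -0.0343,  0.15  ]))
head (array([0.6224, 0.2844, 0.076 ]), array([0.6277, 0.2875, 0.076 ]), array([0.625, 0.286, 0.076]))
hend (array([0.4631, 0.2354, 0.05  ]), array([0.4705, 0.2387, 0.05  ]), array([0.4668, 0.2371, 0.05  ]))
```

```bash
python3 -m pendant '[{"jaw":-1,"tx":0,"ty":0,"tz":-5,"ax":0,"ay":0,"az":0},{"jaw":-1,"tx":0,"ty":0,"tz":-10,"ax":0,"ay":0,"az":0},{"jaw":-1,"tx":0,"ty":0,"tz":-14,"ax":0,"ay":0,"az":0},{"jaw":-1,"tx":0,"ty":0,"tz":-16.5,"ax":0,"ay":0,"az":0},{"jaw":-1,"tx":0,"ty":0,"tz":-17.5,"ax":0,"ay":0,"az":0},{"jaw":-1,"tx":0,"ty":0,"tz":-17.5,"ax":0,"ay":0,"az":0}]'; python3 - <<'E'
from h import *
for n in('scene','top'): grab(n,n+'1')
s=cv2.imread('pics/scene1.png');t=cv2.imread('pics/top1.png')
cv2.imwrite('pics/c2.png',np.hstack([cv2.resize(i,(400,400),interpolation=cv2.INTER_CUBIC) for i in(t[165:285,235:355],s[205:345,280:420])]))
E
```

```text
clock: 2.1
position: [0.4622, -0.0735, 0.0478]
ee_rot: [-0.0, 0.99, 0.14, -0.0]
contact_force: [0.3, 0.3, 0.4]
width: -0.0001
gripper_force: 0.0
```

View pics/c2.png

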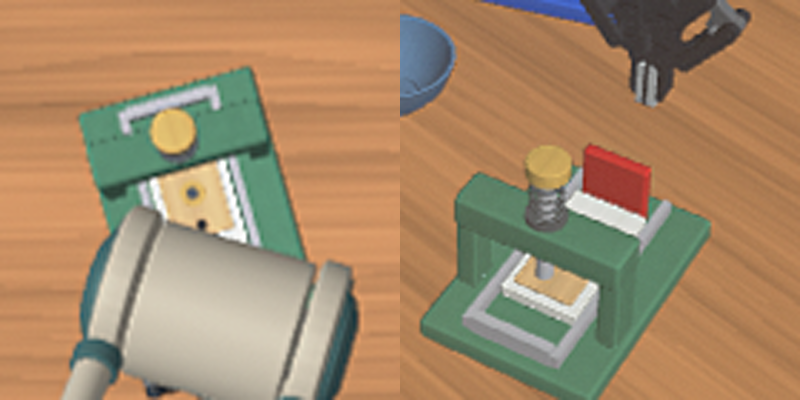

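Top: the setter is unchanged, and the wrist covers the tab. Scene: the closed fingertips, at crop (648,100) or image (367,240), stand behind the red tab and point at it. Now the push.

```bash
python3 -c "
from h import *
S=load('scene1');print(ray(S,366.8,240,.0478), proj(S,[.4622,-.0735,.0478]))"
python3 -m pendant '[{"jaw":-1,"tx":1,"ty":0.25,"tz":0,"ax":0,"ay":0,"az":0},{"jaw":-1,"tx":2,"ty":0.5,"tz":0,"ax":0,"ay":0,"az":0},{"jaw":-1,"tx":2.5,"ty":0.65,"tz":0,"ax":0,"ay":0,"az":0},{"jaw":-1,"tx":3,"ty":0.8,"tz":0,"ax":0,"ay":0,"az":0},{"jaw":-1,"tx":3.5,"ty":0.9,"tz":0,"ax":0,"ay":0,"az":0},{"jaw":-1,"tx":4,"ty":1.05,"tz":0,"ax":0,"ay":0,"az":0},{"jaw":-1,"tx":4.4,"ty":1.15,"tz":0,"ax":0,"ay":0,"az":0},{"jaw":-1,"tx":4.8,"ty":1.25,"tz":0,"ax":0,"ay":0,"az":0}]'
```

```text
[ 0.43353758 -0.09846319  0.0478    ] [np.float64(366.6476429839921), np.float64(252.3056668337121)]
clock: 3.2
position: [0.5106, -0.061, 0.048]
ee_rot: [0.0, 0.99, 0.14, -0.0]
contact_force: [0.5, -0.1, -0.2]
width: -0.0001
gripper_force: 0.0
```

```bash
python3 - <<'E'
from h import *
grab('scene','scene2')
s=cv2.imread('pics/scene2.png')
cv2.imwrite('pics/c3.png',cv2.resize(s[205:345,280:420],(560,560),interpolation=cv2.INTER_CUBIC))
st=manip.get_state();print(st['position'],st['contact_force'],proj(load('scene2'),st['position']))
E
```

```text
[ 0.51125816 -0.06096563  0.04805268] [ 0.45417852 -0.2122652  -0.57155315] [np.float64(355.0185786681362), np.float64(266.9921310909739)]
```

View pics/c3.png

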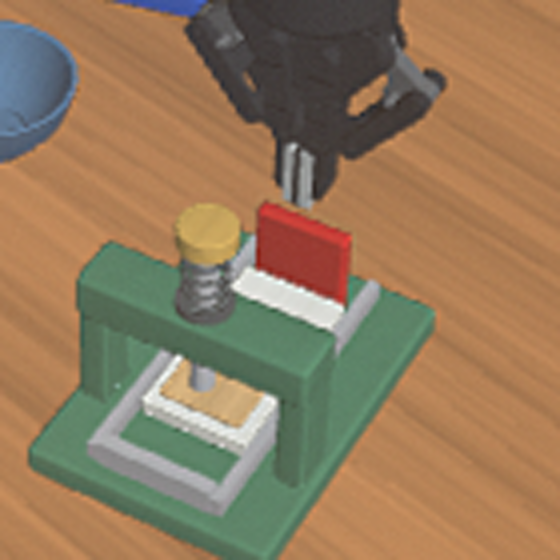

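Scene: the fingertips, at crop (297,205) or image (354,256), are still short of or above the red tab, about 11 px from where the TCP projects. I'll get the tip position from depth.

```bash
python3 - <<'E'
from h import *
d=load('scene2')
for u,v in((352,248),(353,252),(354,254),(356,255),(358,248),(355,262),(355,270)): print(u,v,pt(d,u,v,0).round(4),d['pixels'][v,u])
d=load('scene1')
for u,v in((365,232),(366,236),(366,238),(367,240)): print(u,v,pt(d,u,v,0).round(4))
print(manip.get_state()['width'])
E
```

```text
352 248 [ 0.5242 -0.0611  0.1074] [143 145 144]
353 252 [ 0.5231 -0.0589  0.0978] [56 60 67]
354 254 [ 0.5245 -0.0549  0.0961] [107 106 108]
356 255 [ 0.5204 -0.0532  0.0919] [154 153 149]
358 248 [ 0.5173 -0.052   0.1091] [70 71 75]
355 262 [ 0.5137 -0.0599  0.0642] [ 54  62 179]
355 270 [ 0.5137 -0.0585  0.0431] [ 50  59 154]
365 232 [ 0.4748 -0.0721  0.1112]
366 236 [ 0.4739 -0.0695  0.1019]
366 238 [ 0.4735 -0.0694  0.0964]
367 240 [ 0.4725 -0.0673  0.0919]
-0.00014896330510285878
```

```bash
python3 - <<'E'
from h import *
d=load('scene0'); print(proj(d,[.159,-.552,.192]))
d=load('scene1'); print(proj(d,[.4622,-.0735,.0478]))
for v in range(228,262,2): print(v,[ (pt(d,u,v,0)*1000).round().astype(int).tolist() for u in (362,366,370)], d['pixels'][v,366])
print(pt(d,400,235,1))
E
python3 -c "
import cv2;i=cv2.imread('pics/scene0.png')[0:75,260:360];cv2.imwrite('pics/c4.png',cv2.resize(i,(600,450),interpolation=cv2.INTER_CUBIC))"
```

```text
[np.float64(309.39041779762584), np.float64(65.45960698695032)]
[np.float64(366.6476429839921), np.float64(252.3056668337121)]
228 [[473, -82, 114], [474, -71, 122], [474, -62, 127]] [56 60 67]
230 [[473, -82, 109], [475, -70, 117], [470, -64, 118]] [61 64 70]
232 [[474, -80, 106], [476, -69, 114], [467, -66, 111]] [75 77 82]
234 [[473, -81, 100], [475, -69, 108], [469, -64, 107]] [89 91 95]
236 [[472, -81, 93], [474, -70, 102], [466, -66, 99]] [92 95 96]
238 [[388, -149, -6], [473, -69, 96], [465, -66, 94]] [113 115 116]
240 [[400, -139, 1], [475, -68, 93], [466, -65, 90]] [132 131 129]
242 [[402, -136, -2], [395, -131, -3], [388, -125, -3]] [ 73 109 148]
244 [[409, -131, 0], [401, -125, -1], [394, -120, -2]] [ 80 119 167]
246 [[409, -130, -5], [405, -122, -2], [401, -114, 0]] [ 81 120 168]
248 [[413, -126, -6], [409, -118, -3], [404, -111, -1]] [ 83 123 171]
250 [[422, -118, -1], [414, -113, -3], [406, -109, -5]] [ 82 122 171]
252 [[427, -114, -1], [420, -108, -2], [415, -102, -1]] [ 79 117 165]
254 [[431, -111, -2], [426, -104, -1], [418, -98, -2]] [ 84 125 177]
256 [[434, -107, -4], [430, -100, -2], [425, -93, 0]] [ 84 122 173]
258 [[441, -102, -1], [435, -95, -1], [428, -90, -3]] [ 83 126 175]
260 [[449, -95, 3], [437, -93, -4], [431, -87, -4]] [ 83 125 175]
[ 0.32300777 -0.09250886 -0.00206339]
```

View pics/c4.png

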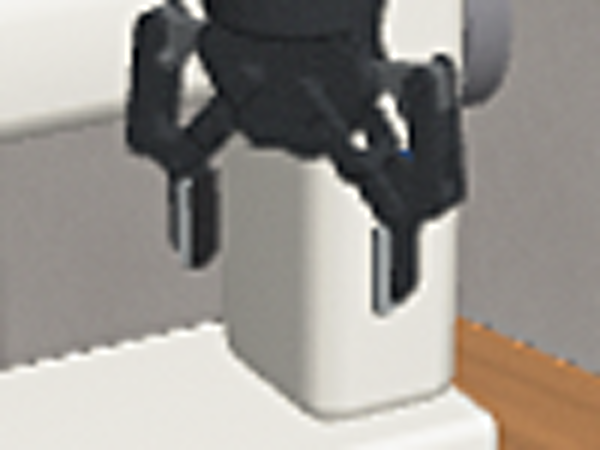

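The depth shows the real fingertips end about 41 mm higher than the reported TCP, with x and y agreeing, both at the start and here. The fingers passed above the tab without touching it. I'll allow for a −4.1 cm z offset: back off, lower, then check.

```bash
python3 -m pendant '[{"jaw":-1,"tx":-2.4,"ty":-0.6,"tz":0,"ax":0,"ay":0,"az":0},{"jaw":-1,"tx":-4.8,"ty":-1.25,"tz":0,"ax":0,"ay":0,"az":0},{"jaw":-1,"tx":-4.8,"ty":-1.25,"tz":0,"ax":0,"ay":0,"az":0},{"jaw":-1,"tx":-4.8,"ty":-1.25,"tz":-1.5,"ax":0,"ay":0,"az":0},{"jaw":-1,"tx":-4.8,"ty":-1.25,"tz":-3,"ax":0,"ay":0,"az":0},{"jaw":-1,"tx":-4.8,"ty":-1.25,"tz":-3.9,"ax":0,"ay":0,"az":0},{"jaw":-1,"tx":-4.8,"ty":-1.25,"tz":-3.9,"ax":0,"ay":0,"az":0}]'
python3 - <<'E'
from h import *
d=grab('scene','scene3');st=manip.get_state()['position'];print(st,proj(d,st+[.0106,.003,.041]))
for v in range(246,270,2): print(v,[ (pt(d,u,v,0)*1000).round().astype(int).tolist() for u in (364,366,368)])
E
```

```text
clock: 4.12
position: [0.4625, -0.0734, 0.0085]
ee_rot: [-0.0, 0.99, 0.14, -0.0]
contact_force: [-0.5, 0.0, 0.8]
width: 0.0001
gripper_force: 0.0
[ 0.46284827 -0.07350912  0.0089719 ] [np.float64(364.1451048597746), np.float64(254.87085498821224)]
246 [[476, -71, 76], [472, -69, 75], [470, -65, 75]]
248 [[474, -72, 68], [475, -66, 73], [470, -65, 70]]
250 [[475, -71, 64], [473, -67, 65], [471, -64, 67]]
252 [[474, -71, 58], [472, -68, 59], [468, -66, 58]]
254 [[474, -71, 53], [473, -67, 55], [469, -65, 53]]
256 [[431, -104, -3], [475, -64, 52], [423, -100, -6]]
258 [[436, -100, -3], [433, -96, -3], [430, -94, -4]]
260 [[442, -94, -1], [437, -93, -4], [434, -90, -4]]
262 [[504, -45, 68], [443, -88, -3], [441, -84, -1]]
264 [[508, -41, 68], [504, -40, 66], [446, -80, -1]]
266 [[510, -40, 65], [507, -37, 64], [449, -77, -3]]
268 [[508, -41, 57], [507, -37, 59], [453, -74, -4]]
```

```bash
python3 -m pendant '[{"jaw":-1,"tx":1,"ty":0.25,"tz":0,"ax":0,"ay":0,"az":0},{"jaw":-1,"tx":2,"ty":0.5,"tz":0,"ax":0,"ay":0,"az":0},{"jaw":-1,"tx":2.5,"ty":0.65,"tz":0,"ax":0,"ay":0,"az":0},{"jaw":-1,"tx":3,"ty":0.8,"tz":0,"ax":0,"ay":0,"az":0},{"jaw":-1,"tx":3.5,"ty":0.9,"tz":0,"ax":0,"ay":0,"az":0},{"jaw":-1,"tx":4,"ty":1.05,"tz":0,"ax":0,"ay":0,"az":0},{"jaw":-1,"tx":4.4,"ty":1.15,"tz":0,"ax":0,"ay":0,"az":0},{"jaw":-1,"tx":4.8,"ty":1.25,"tz":0,"ax":0,"ay":0,"az":0},{"jaw":-1,"tx":5.1,"ty":1.35,"tz":0,"ax":0,"ay":0,"az":0}]'
```

```text
clock: 5.3
position: [0.5134, -0.0599, 0.0089]
ee_rot: [-0.0, 0.99, 0.14, -0.0]
contact_force: [-1.9, -0.5, 0.4]
width: 0.0001
gripper_force: 1.1
```

```bash
python3 -m pendant '[{"jaw":-1,"tx":0.2,"ty":0.05,"tz":0,"ax":0,"ay":0,"az":0},{"jaw":-1,"tx":0.4,"ty":0.1,"tz":0,"ax":0,"ay":0,"az":0},{"jaw":-1,"tx":0.5,"ty":0.13,"tz":0,"ax":0,"ay":0,"az":0},{"jaw":-1,"tx":0.6,"ty":0.16,"tz":0,"ax":0,"ay":0,"az":0}]'
```

```text
clock: 5.8
position: [0.5192, -0.0584, 0.009]
ee_rot: [-0.0, 0.99, 0.14, -0.0]
contact_force: [-2.0, -0.2, 0.3]
width: -0.0001
gripper_force: 1.0
```

```bash
python3 -m pendant '[{"jaw":-1,"tx":0.1,"ty":0.03,"tz":0,"ax":0,"ay":0,"az":0},{"jaw":-1,"tx":0.2,"ty":0.05,"tz":0,"ax":0,"ay":0,"az":0},{"jaw":-1,"tx":0.3,"ty":0.08,"tz":0,"ax":0,"ay":0,"az":0}]'
```

```text
clock: 6.18
position: [0.5197, -0.0582, 0.0089]
ee_rot: [0.0, 0.99, 0.14, -0.003]
contact_force: [-8.7, -3.9, 5.2]
width: 0.0002
gripper_force: 4.6
```

The contact force jumped to about 9.5 N while the arm stalled where I expected home, so the carriage is home. Backing off, rising and heading for the mallet.

```bash
python3 -m pendant '[{"jaw":-1,"tx":-1.5,"ty":-0.4,"tz":0,"ax":0,"ay":0,"az":0},{"jaw":-1,"tx":-3.5,"ty":-0.9,"tz":0,"ax":0,"ay":0,"az":0},{"jaw":-1,"tx":-3.5,"ty":-0.9,"tz":5,"ax":0,"ay":0,"az":0},{"jaw":-1,"tx":-3.5,"ty":-0.9,"tz":11,"ax":0,"ay":0,"az":0},{"jaw":1,"tx":-2.5,"ty":3,"tz":16,"ax":0,"ay":0,"az":0},{"jaw":1,"tx":-1,"ty":9,"tz":16,"ax":0,"ay":0,"az":0},{"jaw":1,"tx":0.5,"ty":15,"tz":16,"ax":0,"ay":0,"az":0},{"jaw":1,"tx":2,"ty":21,"tz":16,"ax":0,"ay":0,"az":0},{"jaw":1,"tx":4,"ty":27,"tz":16,"ax":0,"ay":0,"az":0},{"jaw":1,"tx":5.5,"ty":32.9,"tz":16,"ax":0,"ay":0,"az":0}]'
python3 - <<'E'
from h import *
for n in('scene','top'): grab(n,n+'4')
s=cv2.imread('pics/scene4.png');t=cv2.imread('pics/top4.png')
cv2.imwrite('pics/c5.png',np.hstack([cv2.resize(i,(400,600),interpolation=cv2.INTER_CUBIC) for i in(t[170:290,240:320],s[280:460,415:535])]))
print(manip.get_state()['position'])
E
```

```text
clock: 7.42
position: [0.5788, 0.2736, 0.1695]
ee_rot: [-0.0, 0.99, 0.14, 0.002]
contact_force: [0.1, -0.3, 0.7]
width: 0.0853
gripper_force: 0.0
[0.57917107 0.27792893 0.16863758]
```

View pics/c5.png

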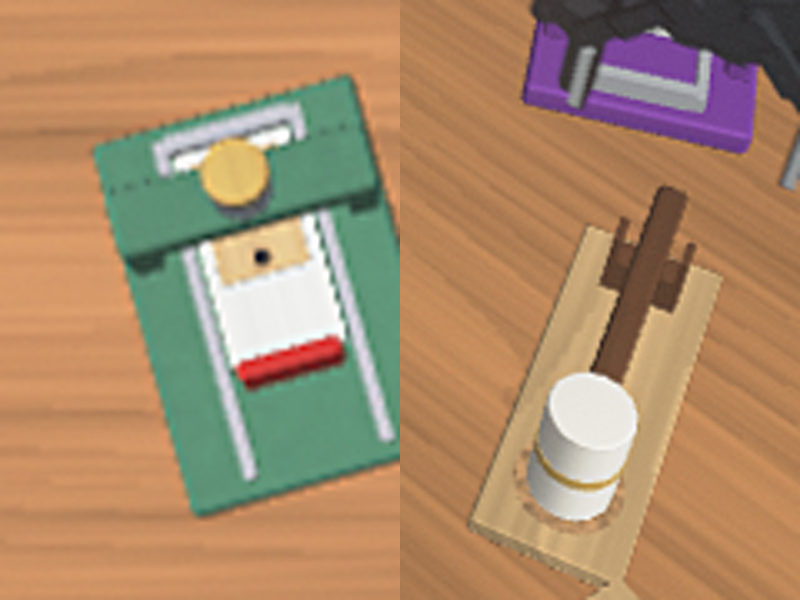

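Top: the carriage is home, with the white plate reaching the front rail bracket and the tab at crop (290,362). Scene: the mallet is undisturbed. Descending to the handle.

```bash
python3 -m pendant '[{"jaw":1,"tx":0,"ty":0,"tz":-5,"ax":0,"ay":0,"az":0.8},{"jaw":1,"tx":0,"ty":0,"tz":-10,"ax":0,"ay":0,"az":0.8},{"jaw":1,"tx":0,"ty":0,"tz":-14,"ax":0,"ay":0,"az":0.8},{"jaw":1,"tx":0,"ty":0,"tz":-16,"ax":0,"ay":0,"az":0.8},{"jaw":1,"tx":0,"ty":0,"tz":-17.2,"ax":0,"ay":0,"az":0.8},{"jaw":1,"tx":0,"ty":0,"tz":-18.2,"ax":0,"ay":0,"az":0.8},{"jaw":1,"tx":0,"ty":0,"tz":-18.2,"ax":0,"ay":0,"az":0.8}]'
python3 - <<'E'
from h import *
d=grab('scene','scene5')
st=manip.get_state();print(st['position'])
s=cv2.imread('pics/scene5.png')
cv2.imwrite('pics/c6.png',cv2.resize(s[300:450,415:565],(600,600),interpolation=cv2.INTER_CUBIC))
E
```

```text
clock: 8.4
position: [0.5774, 0.2712, -0.013]
ee_rot: [0.0, 0.989, 0.147, 0.0]
contact_force: [1.1, 0.8, -0.0]
width: 0.0852
gripper_force: 0.0
[ 0.57781645  0.27143641 -0.01248125]
```

View pics/c6.png

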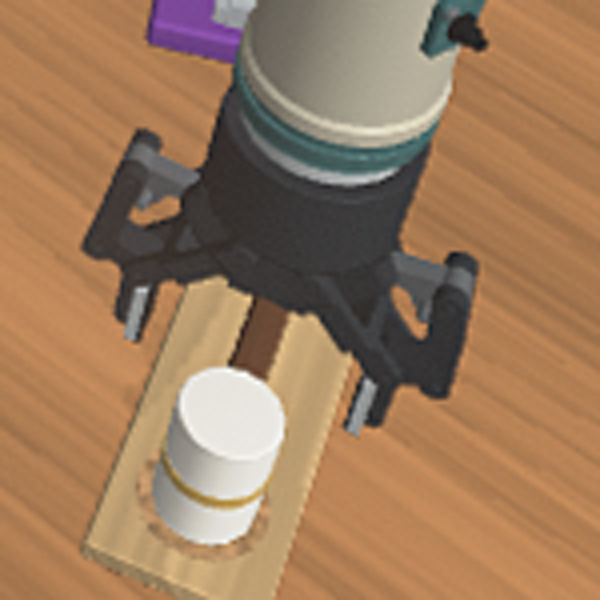

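Scene: the open fingers straddle the handle behind the head, roughly centred (tips at crop (133,337) and (357,430)). Closing.

```bash
python3 -m pendant '[{"jaw":0,"tx":0,"ty":0,"tz":0,"ax":0,"ay":0,"az":0},{"jaw":-0.4,"tx":0,"ty":0,"tz":0,"ax":0,"ay":0,"az":0},{"jaw":-1,"tx":0,"ty":0,"tz":0,"ax":0,"ay":0,"az":0},{"jaw":-1,"tx":0,"ty":0,"tz":0,"ax":0,"ay":0,"az":0},{"jaw":-1,"tx":0,"ty":0,"tz":0,"ax":0,"ay":0,"az":0},{"jaw":-1,"tx":0,"ty":0,"tz":0,"ax":0,"ay":0,"az":0}]' 110; python3 -c "
from h import *
print(manip.get_state()['position'])"
```

```text
clock: 9.2
position: [0.5776, 0.2716, -0.0124]
ee_rot: [-0.0, 0.989, 0.147, 0.0]
contact_force: [-0.8, 0.5, 4.3]
width: 0.0141
gripper_force: 108.1
[ 0.57762782  0.27162654 -0.01244867]
```

```bash
python3 -m pendant '[{"jaw":-1,"tx":0,"ty":0,"tz":0.5,"ax":0,"ay":0,"az":0},{"jaw":-1,"tx":0,"ty":0,"tz":1.5,"ax":0,"ay":0,"az":0},{"jaw":-1,"tx":0,"ty":0,"tz":4,"ax":0,"ay":0,"az":0},{"jaw":-1,"tx":0,"ty":0,"tz":8,"ax":0,"ay":0,"az":0},{"jaw":-1,"tx":0,"ty":0,"tz":12,"ax":0,"ay":0,"az":0},{"jaw":-1,"tx":0,"ty":0,"tz":16,"ax":0,"ay":0,"az":0},{"jaw":-1,"tx":0,"ty":0,"tz":18,"ax":0,"ay":0,"az":0},{"jaw":-1,"tx":0,"ty":0,"tz":18,"ax":0,"ay":0,"az":0},{"jaw":-1,"tx":0,"ty":0,"tz":18,"ax":0,"ay":0,"az":0}]'
python3 - <<'E'
from h import *
d=grab('scene','scene6');print(manip.get_state()['position'])
# mallet head: mean 3D of white top pixels
hs=cv2.cvtColor(d['pixels'],cv2.COLOR_BGR2HSV)
m=((hs[...,1]<25)&(hs[...,2]>215)).astype('uint8');n,l,st,c=cv2.connectedComponentsWithStats(m)
for i in range(1,n):
    if 150<st[i,4]<5000: print(st[i],c[i].round(1),pt(d,*c[i]))
cv2.imwrite('pics/c7.png',cv2.resize(d['pixels'][230:430,400:600],(600,600),interpolation=cv2.INTER_CUBIC))
E
```

```text
clock: 10.32
position: [0.5764, 0.271, 0.1658]
ee_rot: [0.0, 0.989, 0.147, -0.001]
contact_force: [0.1, -0.6, -2.6]
width: 0.0143
gripper_force: 107.3
[0.57621291 0.27096121 0.16534943]
[ 224    0  113   68 2830] [292.1  19.6] [-0.69541827 -1.54353608 -0.19760142]
[531   5  20  46 173] [539.6  20.9] [-0.80144861 -0.4022136   0.09367809]
[309 294  40  31 157] [328.9 312.8] [ 0.62408915 -0.02280488  0.03135126]
[481 317  30  36 705] [496.7 332. ] [0.63048275 0.29102648 0.25330411]
[484 354  20  14 153] [493.6 361. ] [0.63551391 0.30136908 0.2042844 ]
```

View pics/c7.png

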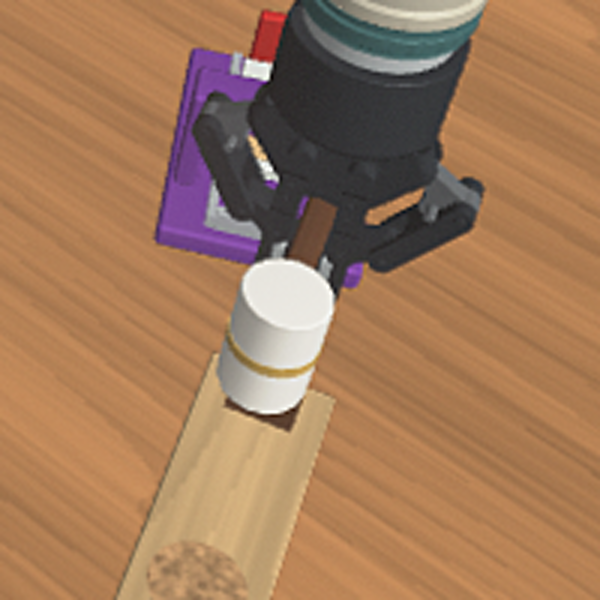

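Scene: the mallet is held level by its handle, with the head top at (496,328) and z about 0.254, and the rest and cork pad are clear. Punch minus head is (−0.017, −0.320) m, consistent across both views. Carrying it over.

```bash
python3 -m pendant '[{"jaw":-1,"tx":-0.2,"ty":-4,"tz":0,"ax":0,"ay":0,"az":0},{"jaw":-1,"tx":-0.5,"ty":-10,"tz":0,"ax":0,"ay":0,"az":0},{"jaw":-1,"tx":-0.8,"ty":-16,"tz":0,"ax":0,"ay":0,"az":0},{"jaw":-1,"tx":-1.1,"ty":-22,"tz":0,"ax":0,"ay":0,"az":0},{"jaw":-1,"tx":-1.4,"ty":-27,"tz":0,"ax":0,"ay":0,"az":0},{"jaw":-1,"tx":-1.6,"ty":-30,"tz":0,"ax":0,"ay":0,"az":0},{"jaw":-1,"tx":-1.7,"ty":-32,"tz":0,"ax":0,"ay":0,"az":0},{"jaw":-1,"tx":-1.7,"ty":-32,"tz":0,"ax":0,"ay":0,"az":0},{"jaw":-1,"tx":-1.7,"ty":-32,"tz":0,"ax":0,"ay":0,"az":0}]'
python3 - <<'E'
from h import *
d=grab('scene','scene7');print(manip.get_state()['position'])
cv2.imwrite('pics/c8.png',cv2.resize(d['pixels'][200:350,270:420],(600,600),interpolation=cv2.INTER_CUBIC))
E
```

```text
clock: 11.5
position: [0.5602, -0.0475, 0.1666]
ee_rot: [-0.001, 0.989, 0.147, -0.0]
contact_force: [0.0, -0.3, -2.5]
width: 0.0142
gripper_force: 107.5
[ 0.56029185 -0.04733394  0.16676388]
```

View pics/c8.png

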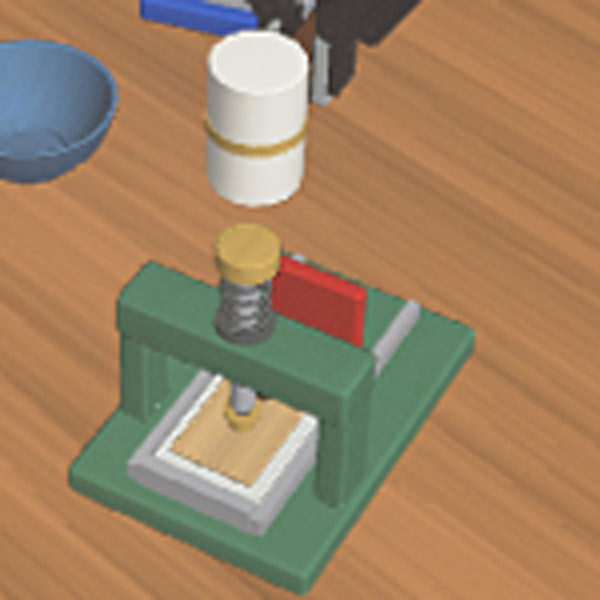

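Scene: the mallet head, its bottom at about crop (255,182), hangs above the brass punch head at (248,245), about 3 mm off. The eyelet is visible under the punch at (241,415). I'll nudge it, lower it and strike.

```bash
python3 -m pendant '[{"jaw":-1,"tx":0.1,"ty":-0.3,"tz":-1,"ax":0,"ay":0,"az":0},{"jaw":-1,"tx":0.1,"ty":-0.3,"tz":-1.6,"ax":0,"ay":0,"az":0},{"jaw":-1,"tx":0.1,"ty":-0.3,"tz":-1.6,"ax":0,"ay":0,"az":0},{"jaw":-1,"tx":0.1,"ty":-0.3,"tz":-3.7,"ax":0,"ay":0,"az":0},{"jaw":-1,"tx":0.1,"ty":-0.3,"tz":-5.6,"ax":0,"ay":0,"az":0}]'; python3 -m pendant '[{"jaw":-1,"tx":0,"ty":0,"tz":2.5,"ax":0,"ay":0,"az":0},{"jaw":-1,"tx":0,"ty":0,"tz":5.6,"ax":0,"ay":0,"az":0},{"jaw":-1,"tx":0,"ty":0,"tz":5.6,"ax":0,"ay":0,"az":0}]'
python3 - <<'E'
from h import *
d=grab('scene','scene8');print(manip.get_state()['position'])
a,b=load('scene7')['pixels'],d['pixels']
cv2.imwrite('pics/c9.png',np.hstack([cv2.resize(i[240:340,290:360],(400,571),interpolation=cv2.INTER_CUBIC) for i in (a,b)]))
E
```

```text
clock: 12.18
position: [0.5621, -0.0518, 0.112]
ee_rot: [0.001, 0.989, 0.147, 0.001]
contact_force: [-12.5, -2.8, 40.4]
width: 0.014
gripper_force: 114.9
clock: 12.55
position: [0.5635, -0.052, 0.1695]
ee_rot: [0.001, 0.989, 0.147, 0.003]
contact_force: [-0.0, 0.3, -2.7]
width: 0.014
gripper_force: 108.5
[ 0.5620211  -0.05168927  0.16766724]
```

View pics/c9.png

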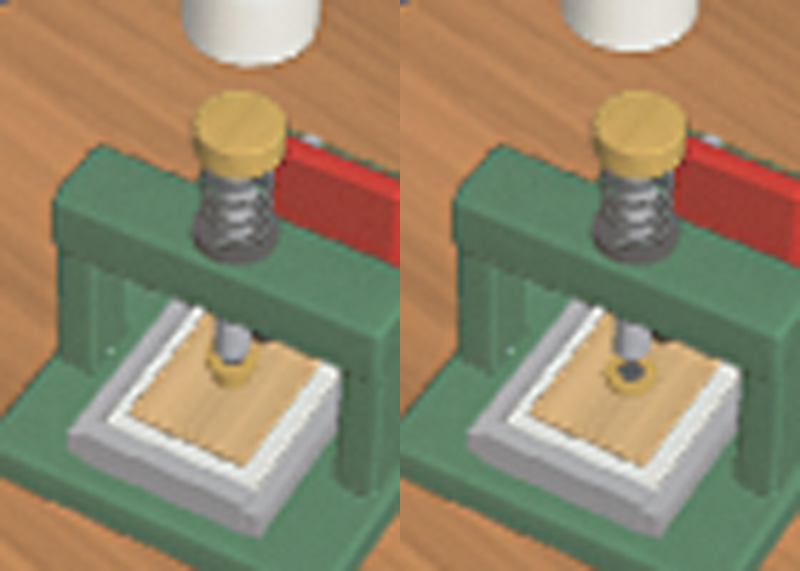

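Before/after: the eyelet flange now lies flat on the tag (right, (632,372)), with the punch back up and clear of it; the strike bottomed at 13.6 mm. Next I'll check whether the mallet turned in the grip.

```bash
python3 - <<'E'
from h import *
off=np.array([.0478,.0147,.0244])
for tag,P,box in(('scene6',[.5762,.2710,.1653],(470,310,530,375)),('scene7',[.5603,-.0473,.1668],(310,195,360,258)),('scene8',[.5620,-.0517,.1677],(310,190,360,258))):
    d=load(tag);x0,y0,x1,y1=box
    hs=cv2.cvtColor(d['pixels'][y0:y1,x0:x1],cv2.COLOR_BGR2HSV)
    m=((hs[...,1]<35)&(hs[...,2]>150)).astype('uint8');n,l,st,c=cv2.connectedComponentsWithStats(m)
    Z=d['depth'];v,u=np.mgrid[y0:y1,x0:x1];z=Z[y0:y1,x0:x1]
    W=np.einsum('ij,jhw->ihw',d['pose'],np.stack([(u-d['cx'])/d['fx']*z,(v-d['cy'])/d['fy']*z,z,np.ones_like(z)]))[:3]-np.array(P)[:,None,None]
    br=(hs[...,2]>215)&(hs[...,1]<35)
    sel=br&(W[2]>.06)&(W[2]<.11)
    X=W[:,sel];c0=X.mean(1)
    A=np.c_[X[0]-c0[0],X[1]-c0[1],np.ones(X.shape[1])];s=np.linalg.lstsq(A,X[2],rcond=None)[0]
    e=np.array([.956,.2936]);print(tag,sel.sum(),'topcentre rel',c0.round(4),'slope along handle deg',np.degrees(s[:2]@e).round(1),'across',np.degrees(s[:2]@[-e[1],e[0]]).round(1))
    b=[i for i in range(1,n) if st[i,4]>60]
    print([ (st[i]+[x0,y0,0,0,0]).tolist() for i in b],'pred bottom',np.round(proj(d,np.array(P)+off),1),'top',np.round(proj(d,np.array(P)+off+[0,0,.064]),1))
E
```

```text
scene6 698 topcentre rel [0.0508 0.0183 0.084 ] slope along handle deg -13.6 across -12.5
[[480, 311, 31, 42, 895], [475, 351, 29, 17, 295]] pred bottom [486.8 356.2] top [496.3 327. ]
scene7 456 topcentre rel [0.0507 0.0205 0.0817] slope along handle deg -12.8 across -17.0
[[322, 205, 25, 31, 598], [323, 236, 23, 15, 249]] pred bottom [333.5 243.1] top [334.6 214.2]
scene8 470 topcentre rel [0.0517 0.0201 0.0848] slope along handle deg -14.8 across -17.9
[[319, 204, 25, 29, 597], [319, 232, 24, 17, 264]] pred bottom [331.  241.9] top [332. 213.]
```

The mallet shows no notable tilt. Returning it to the rest.

```bash
python3 -m pendant '[{"jaw":-1,"tx":0.2,"ty":4,"tz":0.5,"ax":0,"ay":0,"az":0},{"jaw":-1,"tx":0.5,"ty":10,"tz":0.5,"ax":0,"ay":0,"az":0},{"jaw":-1,"tx":0.8,"ty":16,"tz":0.5,"ax":0,"ay":0,"az":0},{"jaw":-1,"tx":1.1,"ty":22,"tz":0.5,"ax":0,"ay":0,"az":0},{"jaw":-1,"tx":1.4,"ty":27,"tz":0.5,"ax":0,"ay":0,"az":0},{"jaw":-1,"tx":1.5,"ty":30.5,"tz":0,"ax":0,"ay":0,"az":0},{"jaw":-1,"tx":1.6,"ty":32.3,"tz":0,"ax":0,"ay":0,"az":0},{"jaw":-1,"tx":1.6,"ty":32.3,"tz":0,"ax":0,"ay":0,"az":0},{"jaw":-1,"tx":1.6,"ty":32.3,"tz":0,"ax":0,"ay":0,"az":0},{"jaw":-1,"tx":1.6,"ty":32.3,"tz":0,"ax":0,"ay":0,"az":0}]'; python3 -m pendant '[{"jaw":-1,"tx":0,"ty":0,"tz":-4,"ax":0,"ay":0,"az":0},{"jaw":-1,"tx":0,"ty":0,"tz":-8,"ax":0,"ay":0,"az":0},{"jaw":-1,"tx":0,"ty":0,"tz":-12,"ax":0,"ay":0,"az":0},{"jaw":-1,"tx":0,"ty":0,"tz":-14.5,"ax":0,"ay":0,"az":0},{"jaw":-1,"tx":0,"ty":0,"tz":-16,"ax":0,"ay":0,"az":0},{"jaw":-1,"tx":0,"ty":0,"tz":-17,"ax":0,"ay":0,"az":0},{"jaw":-1,"tx":0,"ty":0,"tz":-17,"ax":0,"ay":0,"az":0},{"jaw":-1,"tx":0,"ty":0,"tz":-17,"ax":0,"ay":0,"az":0}]'
```

```text
clock: 13.85
position: [0.5776, 0.2698, 0.1672]
ee_rot: [0.0, 0.989, 0.146, 0.0]
contact_force: [0.1, -0.6, -2.3]
width: 0.014
gripper_force: 108.4
clock: 14.85
position: [0.5782, 0.2717, -0.0019]
ee_rot: [-0.0, 0.989, 0.147, 0.001]
contact_force: [0.7, -0.3, -2.1]
width: 0.0141
gripper_force: 108.5
```

```bash
python3 -m pendant '[{"jaw":-1,"tx":0,"ty":0,"tz":-0.4,"ax":0,"ay":0,"az":0},{"jaw":-1,"tx":0,"ty":0,"tz":-0.7,"ax":0,"ay":0,"az":0},{"jaw":-1,"tx":0,"ty":0,"tz":-0.9,"ax":0,"ay":0,"az":0},{"jaw":-1,"tx":0,"ty":0,"tz":-1,"ax":0,"ay":0,"az":0},{"jaw":-1,"tx":0,"ty":0,"tz":-1,"ax":0,"ay":0,"az":0}]'
```

```text
clock: 15.48
position: [0.5775, 0.2715, -0.012]
ee_rot: [-0.0, 0.989, 0.147, 0.0]
contact_force: [-0.4, -0.6, 5.1]
width: 0.0139
gripper_force: 109.4
```

```bash
python3 -m pendant '[{"jaw":-0.5,"tx":0,"ty":0,"tz":0,"ax":0,"ay":0,"az":0},{"jaw":0,"tx":0,"ty":0,"tz":0,"ax":0,"ay":0,"az":0},{"jaw":1,"tx":0,"ty":0,"tz":0,"ax":0,"ay":0,"az":0},{"jaw":1,"tx":0,"ty":0,"tz":0,"ax":0,"ay":0,"az":0},{"jaw":1,"tx":0,"ty":0,"tz":1,"ax":0,"ay":0,"az":0},{"jaw":1,"tx":0,"ty":0,"tz":4,"ax":0,"ay":0,"az":0},{"jaw":1,"tx":0,"ty":0,"tz":9,"ax":0,"ay":0,"az":0},{"jaw":1,"tx":0,"ty":0,"tz":14,"ax":0,"ay":0,"az":0},{"jaw":1,"tx":-3,"ty":0,"tz":18,"ax":0,"ay":0,"az":0},{"jaw":1,"tx":-8,"ty":0,"tz":20,"ax":0,"ay":0,"az":0}]' 40
python3 -m pendant '[{"jaw":1,"tx":-4,"ty":-2,"tz":0,"ax":0,"ay":0,"az":0},{"jaw":1,"tx":-8,"ty":-4,"tz":0,"ax":0,"ay":0,"az":0},{"jaw":1,"tx":-8,"ty":-4,"tz":0,"ax":0,"ay":0,"az":0},{"jaw":1,"tx":-8,"ty":-4,"tz":0,"ax":0,"ay":0,"az":0}]'
python3 - <<'E'
from h import *
for n in('scene','top'): grab(n,n+'9')
f=lambda i,x,y,w,h:cv2.resize(i[y:y+h,x:x+w],(400,300),interpolation=cv2.INTER_CUBIC)
a,b=cv2.imread('pics/scene0.png'),cv2.imread('pics/scene9.png');t=cv2.imread('pics/top9.png')
cv2.imwrite('pics/c10.png',np.vstack([np.hstack([f(a,425,330,160,120),f(b,425,330,160,120)]),np.hstack([f(t,0,0,640,480),f(b,285,245,120,90)])]))
E
```

```text
clock: 16.73
position: [0.4991, 0.2719, 0.1903]
ee_rot: [-0.001, 0.989, 0.146, 0.003]
contact_force: [-1.0, 0.3, 0.0]
width: 0.085
gripper_force: 0.0
clock: 17.23
position: [0.4182, 0.2317, 0.188]
ee_rot: [-0.0, 0.989, 0.147, 0.001]
contact_force: [0.0, 0.3, 0.3]
width: 0.0854
gripper_force: 0.0
```

View pics/c10.png

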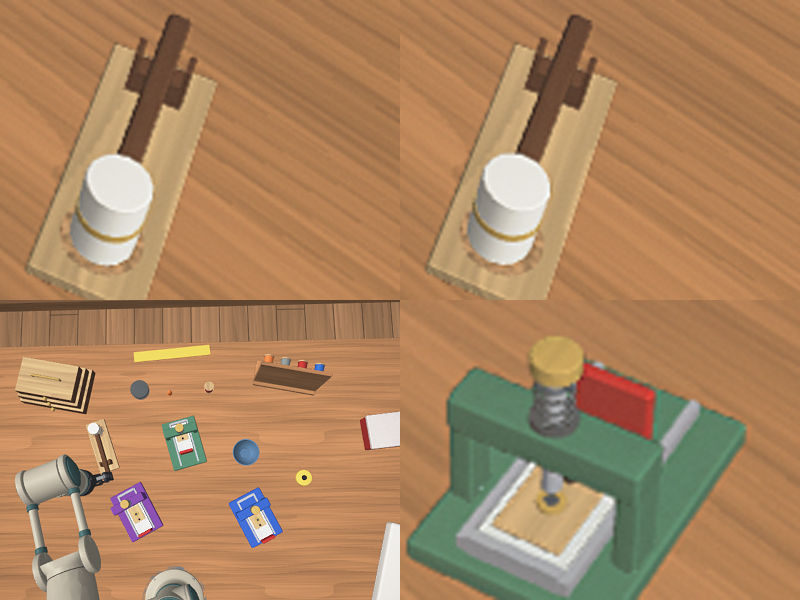

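The mallet is back upright on the cork with its handle in the fork, within about 1 px of where it started. The carriage is home, the eyelet is flat on the tag, and nothing else has moved.

```bash
python3 -c "
from rig import manip
print(manip.sign_off())"
```

```text
the job is handed in; nothing more can be done
None
```

The job is handed in, at about 17 s on the robot's clock: the carriage is home, the eyelet went fully home with one mallet strike, and the mallet is back on its rest with nothing else moved.

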